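# Open the dial lock on the sample carriage

## Robot

A 6-joint arm with a two-finger parallel gripper is mounted at the origin on a cart in front of the work surface, level with it; the furniture and walls round the work are solid. World frame = base frame: x ahead of the robot, y to its left, z up, the work surface at z = 0. Lengths are in m, angles in rad, forces in N, time in s.
With the tool pointing down it reaches from about 0.35 to 0.975 m from the base axis. Payload 4.9 kg.
Tool frame: the origin (TCP) lies on the centre line of the jaws, within the pads' length; the fingertips stand manip.tip_reach ahead of it and the grasp point (between the pads) is the TCP (manip.tip_reach is the distance from the TCP to the fingertips, in m); z points along the fingers, y is the line along which they close (so a half turn about z gives the same grasp; the last joint's range is limited). The gripper opens to 85 mm and grips with 20 to 120 N. Pads are 22 mm wide; open, the fingers measure 114 mm over their backs; the gripper's body (76 mm by 85 mm) begins 54 mm behind the grasp point. The pads swing forward as they close: fully open they stand 13 mm farther back than shut.
Start: joints at [-1.394, 0.053, 1.613, -0, 1.476, -0.119], TCP at [0.182, -0.598, 0.25] pointing down, gripper open.
Joint ranges: [-3.01, 3.01], [-1.01, 2.22], [0.06, 2.58], [-1.02, 4.17], [0.09, 2.62], [-3.14, 3.14]. Speed limits (rad/s): [2.57, 2.57, 3.14, 3.14, 3.14, 3.14].

## Interface

Orientations are given as a unit quaternion [w, x, y, z].
In Python, from plant import manip gives the robot as it stands. The module is installed in compiled form; this text tells all that it offers.
- The arm moves only by the tool move_arm, never from a script. Its argument "rows" is a list of rows, each a list of 7 numbers: the shift along the tool's x, y, z in cm, then the turn, a rotation vector about the tool's x, y, z in degrees, then the opening, from -1 (shut) to 1 (fully open). In form: [[tx, ty, tz, ax, ay, az, jaw], ...]. A call has 1 to 20 rows; each row shifts and turns the commanded pose from where the row before left it, along the tool's axes as they then stand; what a row does not reach is not made up. A row lasts 1/12 s, in which the tool goes at most 41.7 mm and 7.16 degrees, less where a joint would pass 70% of its speed; a pose out of reach is approached as far as the arm can. A call is refused whole if a number of a shift passes 4.17 or a number of a turn 7.16, either way. A call with a gripper value outside its range is refused whole. The fingers move at their own pace and stop on an object; the grip force is fixed at half the most. Time passes only in rows, so rows that do not move let the fingers close. It gives the time, the measured TCP pose, the force, the opening and the grip force at its end, in the units of the state.
- manip.state(): the state, without advancing time (a new reading comes with each control period).
- manip.grab_frame(name): name is "scene" or "top"; returns a dict with "img" (480x640x3 uint8, blue, green, red), "mtx" (3x3 intrinsics, pixels), "R" (3x3) and "t" (3): a world point X has camera coordinates R X + t. Camera axes: x right, y down, z forward; pixel columns grow to the right and rows downward; lengths in m; the calibration is good to about 2 mm. A picture is of the moment at which its call begins. There is no depth.
- manip.job_done(): hands the job in; it is judged then, once.
The state is a dict: "time": time; "joint_pos": joint angles; "joint_vel": joint speeds; "joint_efforts": joint torques, N m; "tool_pos": TCP position; "tool_rot": TCP orientation; "contact_force": force on the tool from outside, world axes, zero at the start; "ft_torque": the same for the moment, N m; "gripper_width": opening from 0.0 (shut) to 1.0 (fully open); "grasp_force": force on a finger pad.
Only numpy, scipy, OpenCV 4.12 (cv2) and the standard library are available. Lean on these libraries where they do the work, as an engineer would, in place of code of your own. Each camera call takes 0.05 s, during which the arm holds its last target. There are 200 camera calls.

## Task

Slide the carriage along its rail until it is fully home against the left end stop and leave it there. Then turn the black dial slowly clockwise, feeling for the notch, until it clicks and the steel shackle springs up a little by itself; never force the shackle. Then pull the shackle straight up out of the lock and finish holding it in the gripper, upright and still, with its legs some 8 cm clear above the lock; leave the other things alone.

Things in the scene. Friction and masses are not known exactly. Their poses are not given: they have to be found in the camera images.
- carriage (a joint): The carriage's slide along the rail, m. 0 is the right end, where it starts; 0.100 is hard against the left end stop (rubber bumper). Grows along +y of lock_top. Takes about 6 N to slide, stays where it is left.
- post_top (a point): Centre of the top of the carriage's upright steel push post: 16 mm diameter, 42 mm tall above the carriage plate (plate top 32 mm above the table), at the carriage's right end. Grip or push it to slide the carriage. The lock housing's end face is 22 mm from the post's axis on the +y side.
- dial_top (a point): Centre of the top of the black knurled dial: 44 mm diameter, 32 mm tall above the grey housing (this point is 114 mm above the table). Vertical axis; turns clockwise seen from above from the stop where it starts; takes 0.1 Nm, stays where left. Its one notch is unmarked and differs each time: 0.7 to 2.0 rad from the start, 0.3 rad wide; it may take two grasps.
- lock_top (a point): Top face of the grey lock housing (70 x 180 x 50 mm, top 82 mm above the table) midway between the shackle's legs. Axes: y along the rail to the left end stop, x to the far side with the locked sample case, z up. Dial axis 93 mm from here at -y, post 157 mm at -y, post top 8 mm lower. A flat hasp tongue 22 mm wide, up to 8 mm high, lies here.
- shackle_bar (a point): Centre of the shackle's top bar. An inverted steel U: bar 10 mm square, 56 mm long along its y axis, on two 12 mm legs 44 mm apart; z up. Locked, it is 40 mm above lock_top; at the notch it springs up by itself to 48 mm and the dial then turns clearly stiffer (0.3 Nm); legs fully out at 84 mm. Grip the bar across its x axis from above.
- petri_1: Clear petri dish, 61 mm diameter, 13 mm tall, beside the rail on the far side; leave alone. Origin at its underside's centre.
- gel_box: Small flat black box, 46 x 46 x 16 mm, beside the rail on the far side; leave alone. Origin at its underside's centre.
- rail_base: The fixed rail (100 x 360 mm, yaw within 0.25 rad) with all that it carries: carriage, lock, dial. Origin on the table under the rail's centre; same axes as lock_top.
- shackle: The loose steel shackle as a whole, 150 g; origin midway between the feet of its legs, 84 mm below shackle_bar.

How it is judged:
On the way, in this order (a step that is already met when the one before it is completed fails the run):
1. the carriage is home against the left end stop (value of joint carriage above 0.095 m), for 0.3 s.
2. the dial is in its notch: the shackle has sprung up by itself, untouched by the fingers (z of shackle_bar in the frame of lock_top above 0.045 m and contact force between the fingers and shackle below 0.5 N and value of joint carriage above 0.093 m), for 0.2 s.
At the end, for the whole second after the job is handed in: The gripper holds the shackle (finger force over 2 N), still (under 30 mm/s), upright within 0.35 rad, its bar more than 125 mm above the lock's top (legs over 41 mm clear) and within 120 mm sideways of its place, touching nothing of the lock; the carriage is within 7 mm of its end stop (z of shackle_bar in the frame of lock_top above 0.125 m and horizontal distance between shackle_bar and lock_top below 0.12 m and angle between shackle's own z axis and vertical below 0.35 rad and linear speed of shackle below 0.03 m/s and contact force between the fingers and shackle above 2 N and contact force between shackle and rail_base below 0.2 N and value of joint carriage above 0.093 m); the arm keeps its last pose, push and grip.
It fails at once if the shackle is forced in the lock (over 100 N) (contact force between shackle and rail_base above 100 N).
It fails at once if a bystander is moved more than 30 mm (distance of any of petri_1, gel_box from where it was at the start of the episode above 0.03 m).
It also fails if it takes over 72 s, if anything falls off the work surface, if the arm or the gripper's body presses on something with over 40 N, if the wrist force passes 120 N, or if a joint passes its speed limit or range.

## Working session

There is one attempt and no reset: what is moved stays moved. The work goes in short steps, Python scripts to look and compute and a tool call to move; the robot and the scene stay as the last step left them, time stands still between calls to the robot, and variables do not carry over. Pictures are saved under pics/ and viewed, at most 11 in all, crops included, and the job is handed in when it is done.

Besides the shell and the picture viewer there is one more tool, called after ">>>" as a command line: name --pt "numbers of a row" for each row, then --argument value for the rest. move_arm: Moves the arm, as the interface text tells. Its arguments: {"type":"object","properties":{"rows":{"type":"array","items":{"type":"array","items":{"type":"number"}}}},"required":["rows"]}

```bash
mkdir -p pics
python3 - <<'E'
from plant import manip
import cv2,numpy as np
for n in ("scene","top"):
    f=manip.grab_frame(n); cv2.imwrite(f"pics/{n}0.png",f["img"]); print(n,f["mtx"].round(1).tolist(),f["R"].round(3).tolist(),f["t"].round(3).tolist())
s=manip.state(); print({k:np.round(v,3).tolist() for k,v in s.items()}, manip.tip_reach)
E
```

```text
scene [[454.5, 0.0, 316.8], [0.0, 454.5, 240.2], [0.0, 0.0, 1.0]] [[-0.746, -0.665, -0.009], [-0.442, 0.506, -0.741], [0.497, -0.549, -0.672]] [0.417, 0.36, 0.595]
top [[446.9, 0.0, 319.5], [0.0, 446.9, 243.5], [0.0, 0.0, 1.0]] [[-0.003, -1.0, -0.017], [-0.989, 0.005, -0.146], [0.146, 0.017, -0.989]] [-0.05, 0.574, 0.862]
{'time': 0.1, 'joint_pos': [-1.394, 0.053, 1.614, 0.0, 1.476, -0.119], 'joint_vel': [0.003, 0.0, -0.004, -0.002, 0.001, 0.002], 'joint_efforts': [-0.001, -39.49, -37.137, -0.0, 0.004, -0.0], 'tool_pos': [0.182, -0.597, 0.249], 'tool_rot': [-0.001, 0.989, 0.147, -0.0], 'contact_force': [-0.418, -0.283, -0.074], 'ft_torque': [0.017, 0.029, -0.048], 'grasp_force': 0.0, 'gripper_width': 1.004} 0.019
```

View pics/scene0.png

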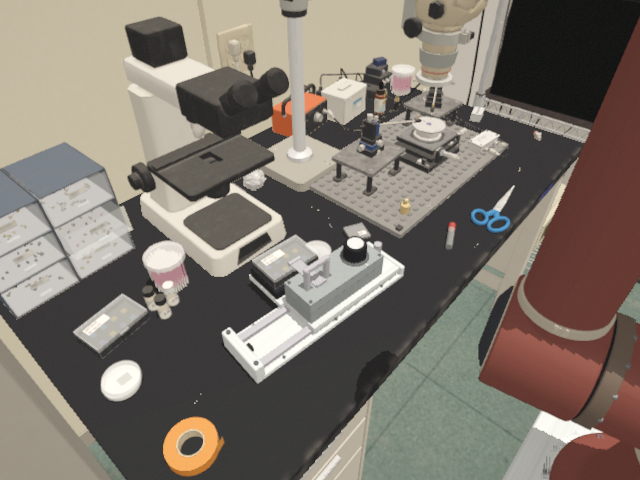

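View pics/top0.png

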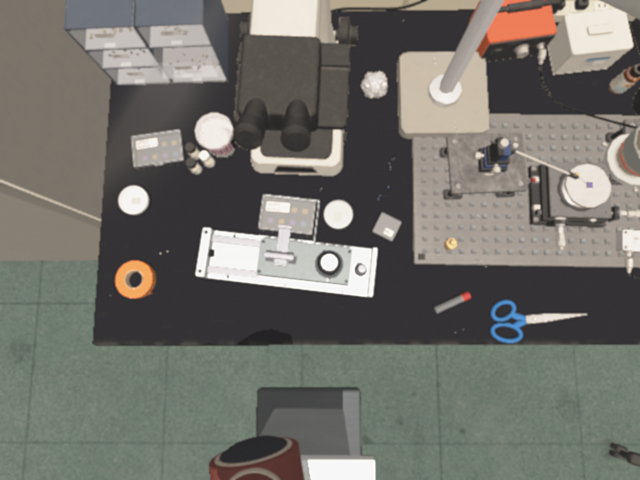

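Run:
```python
import cv2,numpy as np
a=cv2.imread("pics/top0.png")[185:310,190:390]; b=cv2.imread("pics/scene0.png")[220:380,215:415]
a=cv2.resize(a,None,fx=4,fy=4,interpolation=2);b=cv2.resize(b,None,fx=3.75,fy=3.75,interpolation=2)
cv2.imwrite("pics/top0c.png",a);cv2.imwrite("pics/scene0c.png",b)
```

```text
(no output)
```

View pics/top0c.png

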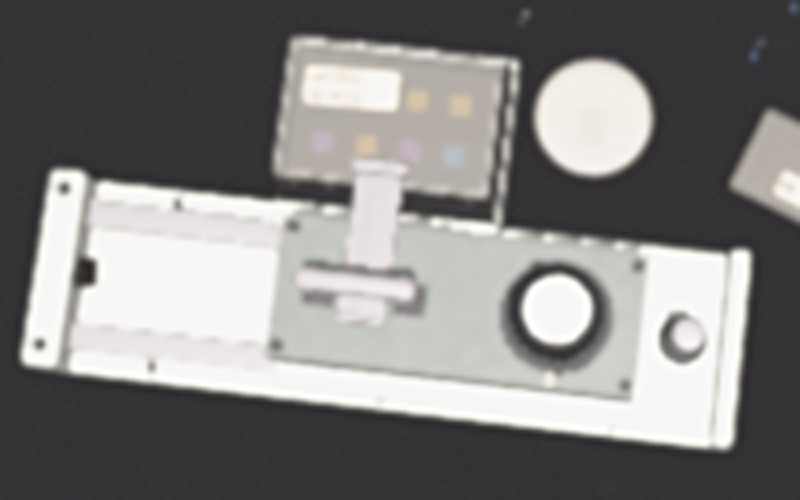

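View pics/scene0c.png

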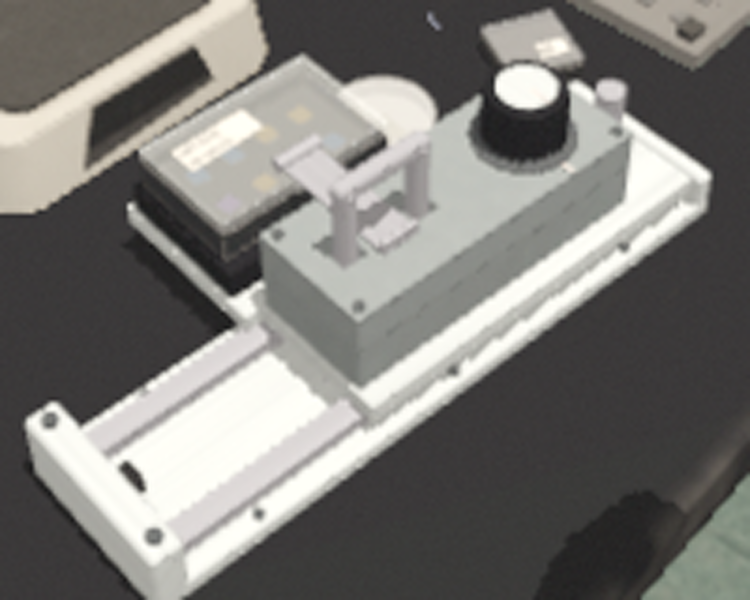

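```bash
cat > h.py <<'E'
from plant import manip
import cv2,numpy as np
from scipy.spatial.transform import Rotation as Ro
from scipy.optimize import least_squares
def ray(f,u,v,z):
    R,t=np.array(f["R"]),np.array(f["t"]); c=-R.T@t
    d=R.T@np.linalg.inv(f["mtx"])@[u,v,1]; return c+d*(z-c[2])/d[2]
def fit(obs): # obs: (frame, local point xyz, u,v)
    def r(p):
        c,s=np.cos(p[2]),np.sin(p[2]); o=[]
        for f,l,u,v in obs:
            w=[p[0]+c*l[0]-s*l[1],p[1]+s*l[0]+c*l[1],l[2]]
            o+=list((ray(f,u,v,l[2])-w)[:2])
        return np.array(o)
    q=least_squares(r,[.5,-.1,0]); return q.x,r(q.x)
def st():
    s=manip.state(); print({k:np.round(s[k],4).tolist() for k in("time","tool_pos","tool_rot","contact_force","ft_torque","gripper_width","grasp_force")})
    return s
E
python3 - <<'E'
from h import *
T=manip.grab_frame("top");S=manip.grab_frame("scene")
P=dict(d=[0,-.093,.114],p=[0,-.157,.074],b=[0,0,.122])
obs=[(T,P['d'],329.25,263),(T,P['p'],361.75,268.25),(T,P['b'],279.25,255.5),(S,P['d'],355,242.7),(S,P['p'],377.9,242.9),(S,P['b'],317.1,263.5)]
for f,l,u,v in obs: print(ray(f,u,v,l[2]).round(4))
x,r=fit(obs);print(x.round(4),(r*1000).round(1))
Rl=Ro.from_euler('z',x[2])
for k,l in P.items(): print(k,(Rl.apply(l)+[x[0],x[1],0]).round(4))
s=st(); R=Ro.from_quat(np.roll(s["tool_rot"],-1)); print(R.as_matrix().round(3))
E
```

```text
[ 0.5269 -0.0718  0.114 ]
[ 0.5205 -0.1347  0.074 ]
[0.5403 0.0199 0.122 ]
[ 0.5297 -0.0723  0.114 ]
[ 0.5216 -0.1366  0.074 ]
[0.5406 0.0182 0.122 ]
[ 0.5404  0.0198 -0.1254] [-1.8  0.6 -0.2  1.3 -0.   0.1  0.9  0.2  0.8 -0.6  0.3 -1.6]
d [ 0.5287 -0.0725  0.114 ]
p [ 0.5207 -0.136   0.074 ]
b [0.5404 0.0198 0.122 ]
{'time': 0.2, 'tool_pos': [0.1821, -0.5975, 0.2495], 'tool_rot': [-0.0006, 0.9891, 0.1474, -0.0], 'contact_force': [-0.1789, -0.3483, -1.1157], 'ft_torque': [-0.0206, 0.0578, 0.0178], 'gripper_width': 1.0013, 'grasp_force': 0.0}
[[ 0.957  0.291 -0.   ]
 [ 0.291 -0.957  0.001]
 [ 0.    -0.001 -1.   ]]
```

>>> move_arm --pt "2.22 -1.555 0.4 0 0 0 -1" --pt "2.22 -1.555 0.4 0 0 0 -1" --pt "2.22 -1.555 0.4 0 0 0 -1" --pt "2.22 -1.555 0.4 0 0 0 -1" --pt "2.22 -1.555 0.4 0 0 0 -1" --pt "2.22 -1.555 0.4 0 0 0 -1" --pt "2.22 -1.555 0.4 0 0 0 -1" --pt "2.22 -1.555 0.4 0 0 0 -1" --pt "2.22 -1.555 0.4 0 0 0 -1" --pt "2.22 -1.555 0.4 0 0 0 -1" --pt "2.22 -1.555 0.4 0 0 0 -1" --pt "2.22 -1.555 0.4 0 0 0 -1" --pt "2.22 -1.555 0.4 0 0 0 -1" --pt "2.22 -1.555 0.4 0 0 0 -1" --pt "2.22 -1.555 0.4 0 0 0 -1" --pt "2.22 -1.555 0.4 0 0 0 -1" --pt "2.22 -1.555 0.4 0 0 0 -1" --pt "2.22 -1.555 0.4 0 0 0 -1" --pt "2.22 -1.555 0.4 0 0 0 -1" --pt "2.22 -1.555 0.4 0 0 0 -1"

```text
time: 1.87
tool_pos: [0.5168, -0.1696, 0.17]
tool_rot: [-0.0, 0.989, 0.147, -0.0]
contact_force: [0.5, -0.4, -0.3]
gripper_width: -0.001
grasp_force: 0.0
```

>>> move_arm --pt "0 0 0 0 0 -6.6 -1" --pt "0 0 0 0 0 -6.6 -1" --pt "0 0 0 0 0 -6.6 -1" --pt "0 0 0 0 0 -6.6 -1" --pt "0 0 0 0 0 -6.6 -1" --pt "0 0 0 0 0 -6.6 -1" --pt "0 0 0 0 0 -6.6 -1" --pt "0 0 0 0 0 -6.6 -1" --pt "0 0 0 0 0 -6.6 -1" --pt "0 0 0 0 0 -6.6 -1" --pt "0 0 0 0 0 0 -1"

```text
time: 2.78
tool_pos: [0.5161, -0.1709, 0.1701]
tool_rot: [-0.0, 0.749, 0.663, -0.0]
contact_force: [0.2, -0.2, -0.0]
gripper_width: 0.002
grasp_force: 0.0
```

```bash
cat >> h.py <<'E'
YAW=-.1254; L=np.array([.5404,.0198])
def loc(shift=0):
    "TCP in lock frame (mm), tool x angle vs rail y (deg)"
    s=st(); R=Ro.from_quat(np.roll(s["tool_rot"],-1)).as_matrix()
    q=Ro.from_euler('z',-YAW).apply(s["tool_pos"]-np.r_[L,0]); q[1]-=shift
    print("lock frame mm",(q*1000).round(1),"xdir deg",np.degrees(np.arctan2(R[1,0],R[0,0])-np.pi/2-YAW).round(2), "z",R[:,2].round(3)); return q,R
E
python3 -c "from h import *; loc()"
```

```text
{'time': 2.7833, 'tool_pos': [0.5161, -0.1709, 0.1701], 'tool_rot': [-0.0002, 0.7487, 0.6629, -0.0001], 'contact_force': [0.1888, -0.1818, -0.0005], 'ft_torque': [-0.0325, 0.0077, 0.0569], 'gripper_width': 0.0023, 'grasp_force': 0.0}
lock frame mm [  -0.3 -192.2  170.1] xdir deg 0.23 z [-0.  0. -1.]
```

>>> move_arm --pt "0 0 2 0 0 0 -1" --pt "0 0 2 0 0 0 -1" --pt "0 0 2 0 0 0 -1" --pt "0 0 2 0 0 0 -1" --pt "0 0 1 0 0 0 -1" --pt "0 0 1 0 0 0 -1" --pt "0 0 0.8 0 0 0 -1" --pt "0 0 0 0 0 0 -1"

```text
time: 3.45
tool_pos: [0.5155, -0.1706, 0.0609]
tool_rot: [-0.001, 0.75, 0.662, -0.0]
contact_force: [-1.2, -0.3, -0.7]
gripper_width: 0.001
grasp_force: 0.0
```

>>> move_arm --pt "0.8 0 0 0 0 0 -1" --pt "0.6 0 0 0 0 0 -1" --pt "0.5 0 0 0 0 0 -1" --pt "0.5 0 0 0 0 0 -1" --pt "0.5 0 0 0 0 0 -1" --pt "0.5 0 0 0 0 0 -1"

```text
time: 3.95
tool_pos: [0.5211, -0.1382, 0.0635]
tool_rot: [0.002, 0.749, 0.663, -0.001]
contact_force: [-1.3, -7.0, -0.9]
gripper_width: -0.001
grasp_force: 3.2
```

>>> move_arm --pt "0.5 0 0 0 0 0 -1" --pt "0.5 0 0 0 0 0 -1" --pt "0.5 0 0 0 0 0 -1" --pt "0.5 0 0 0 0 0 -1" --pt "0.5 0 0 0 0 0 -1" --pt "0.5 0 0 0 0 0 -1" --pt "0.5 0 0 0 0 0 -1" --pt "0.5 0 0 0 0 0 -1" --pt "0.5 0 0 0 0 0 -1" --pt "0.5 0 0 0 0 0 -1" --pt "0.5 0 0 0 0 0 -1" --pt "0.5 0 0 0 0 0 -1" --pt "0.5 0 0 0 0 0 -1" --pt "0.5 0 0 0 0 0 -1"

```text
time: 5.12
tool_pos: [0.5295, -0.0687, 0.0635]
tool_rot: [0.002, 0.749, 0.663, -0.001]
contact_force: [-1.9, -5.9, 0.3]
gripper_width: -0.003
grasp_force: 3.2
```

>>> move_arm --pt "0.2 0 0 0 0 0 -1" --pt "0.2 0 0 0 0 0 -1" --pt "0.2 0 0 0 0 0 -1" --pt "0.2 0 0 0 0 0 -1" --pt "0 0 0 0 0 0 -1"

```text
time: 5.53
tool_pos: [0.5305, -0.0603, 0.0635]
tool_rot: [0.001, 0.749, 0.663, -0.0]
contact_force: [-1.7, -4.5, 1.5]
gripper_width: 0.006
grasp_force: 2.3
```

```bash
python3 -c "from h import *; loc()"
```

```text
{'time': 5.5333, 'tool_pos': [0.5305, -0.0603, 0.0635], 'tool_rot': [0.0013, 0.749, 0.6626, -0.0003], 'contact_force': [-1.7274, -4.5237, 1.4905], 'ft_torque': [-0.6828, 0.2574, -0.054], 'gripper_width': 0.006, 'grasp_force': 2.2772}
lock frame mm [  0.2 -80.7  63.5] xdir deg 0.18 z [ 0.001 -0.002 -1.   ]
```

Not at the bumper yet; a few mm more, watching the force.

>>> move_arm --pt "0.2 0 0 0 0 0 -1" --pt "0.2 0 0 0 0 0 -1" --pt "0 0 0 0 0 0 -1"

```text
time: 5.78
tool_pos: [0.531, -0.0563, 0.0634]
tool_rot: [0.001, 0.749, 0.662, -0.0]
contact_force: [-1.3, -4.8, 2.8]
gripper_width: -0.001
grasp_force: 2.3
```

>>> move_arm --pt "0.2 0 0 0 0 0 -1" --pt "0 0 0 0 0 0 -1"

```text
time: 5.95
tool_pos: [0.5313, -0.0543, 0.0635]
tool_rot: [0.001, 0.749, 0.662, -0.0]
contact_force: [-0.7, -5.2, 1.7]
gripper_width: 0.0
grasp_force: 2.4
```

>>> move_arm --pt "0.2 0 0 0 0 0 -1" --pt "0 0 0 0 0 0 -1"

```text
time: 6.12
tool_pos: [0.5313, -0.0541, 0.0635]
tool_rot: [0.003, 0.749, 0.663, -0.002]
contact_force: [-3.5, -12.1, 2.5]
gripper_width: -0.005
grasp_force: 6.0
```

>>> move_arm --pt "0.2 0 0 0 0 0 -1" --pt "0.1 0 0 0 0 0 -1" --pt "0 0 0 0 0 0 -1" --pt "0 0 0 0 0 0 -1" --pt "0 0 0 0 0 0 -1" --pt "0 0 0 0 0 0 -1"

```text
time: 6.62
tool_pos: [0.5313, -0.054, 0.0636]
tool_rot: [0.004, 0.749, 0.663, -0.004]
contact_force: [-5.3, -21.6, 3.0]
gripper_width: 0.002
grasp_force: 11.1
```

>>> move_arm --pt "-0.6 0 0 0 0 0 -1" --pt "-1.0 0 0 0 0 0 -1" --pt "-1.5 0 0 0 0 0 -1" --pt "0 0 -2 0 0 0 -1" --pt "0 0 -3 0 0 0 -1" --pt "0 0 -3 0 0 0 -1" --pt "0 0 -3 0 0 0 -1" --pt "-2 0 0 0 0 0 0.5" --pt "-2 0 0 0 0 0 0.5" --pt "-2 0 0 0 0 0 0.5" --pt "0 0 0 0 0 0 0.5"

```text
time: 7.53
tool_pos: [0.5202, -0.1412, 0.1729]
tool_rot: [0.001, 0.75, 0.661, 0.0]
contact_force: [-0.4, 1.1, -0.2]
gripper_width: 0.565
grasp_force: 0.0
```

Run:
```python
from h import *
T=manip.grab_frame("top");S=manip.grab_frame("scene")
a=cv2.resize(T["img"][195:295,190:350],None,fx=5,fy=5,interpolation=2); b=cv2.resize(S["img"][230:390,185:405],None,fx=3.6,fy=3.6,interpolation=2)
cv2.imwrite("pics/t1.png",a);cv2.imwrite("pics/s1.png",b);print(b.shape);loc()
```

```text
(576, 792, 3)
{'time': 7.6333, 'tool_pos': [0.5202, -0.139, 0.1723], 'tool_rot': [-0.0003, 0.7496, 0.6619, 0.0005], 'contact_force': [-0.4825, 0.7246, 0.0163], 'ft_torque': [0.0385, -0.0141, -0.0639], 'gripper_width': 0.7336, 'grasp_force': 0.0}
lock frame mm [  -0.2 -160.1  172.3] xdir deg 0.07 z [ 0.     0.001 -1.   ]
```

View pics/t1.png

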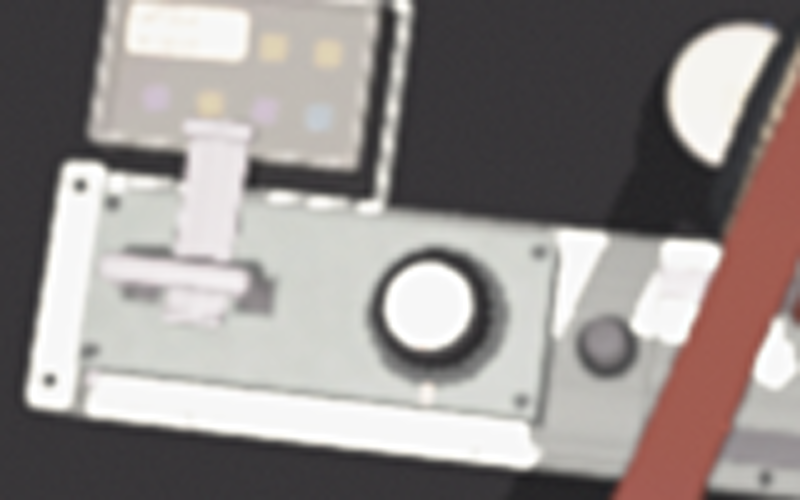

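View pics/s1.png

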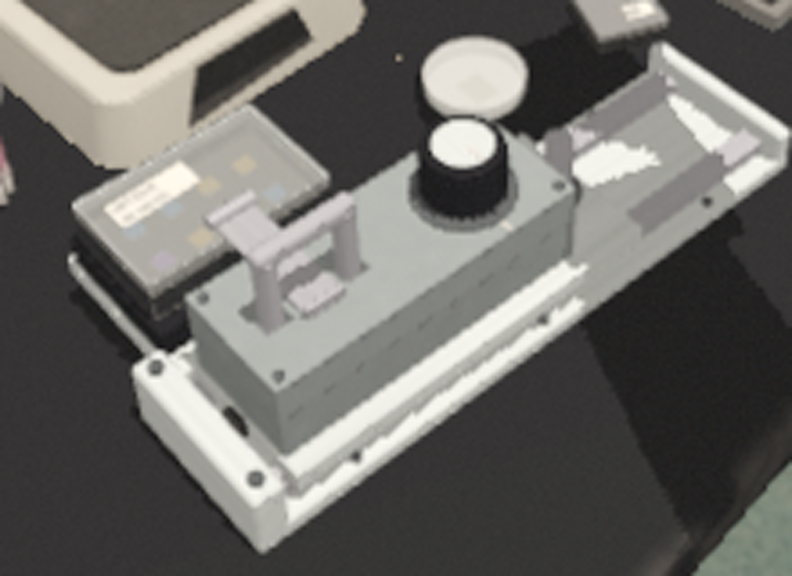

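Run:
```python
from h import *
T=manip.grab_frame("top");S=manip.grab_frame("scene")
d=[0,-.093,.114];b=[0,0,.124]
x,r=fit([(T,d,275.8,256),(T,[0,-.157,.074],311.2,263.4),(T,b,225.2,249.8),(S,d,313.6,270.6),(S,b,269.7,293.3)])
print(x.round(4),(r*1e3).round(1), L+.1*np.array([np.sin(.1254),np.cos(.1254)]))
l=x[:2]+[-np.sin(x[2])*-.093,np.cos(x[2])*-.093];print("dial",l)
s=manip.state();R=Ro.from_quat(np.roll(s["tool_rot"],-1)).as_matrix();print(R.T@(np.r_[l,.106]-s["tool_pos"]))
```

```text
[ 0.5515  0.1195 -0.1315] [ 1.1 -0.1 -0.5 -0.9 -0.4 -0.  -0.2  1.6  0.  -0.6] [0.55290716 0.11901477]
dial [0.53931622 0.02728342]
[ 0.16664465 -0.00124337  0.06627411]
```

>>> move_arm --pt "2.0 0 0 0 0 0 1" --pt "2.5 0 0 0 0 0 1" --pt "2.5 0 0 0 0 0 1" --pt "2.5 0 0 0 0 0 1" --pt "2.5 0 0 0 0 0 1" --pt "2.5 0 0 0 0 0 1" --pt "2.2 -0.1 0 0 0 0 1" --pt "0 0 0 0 0 0 1" --pt "0 0 0 0 0 0 1"

```text
time: 8.48
tool_pos: [0.5394, 0.0284, 0.1721]
tool_rot: [-0.0, 0.748, 0.664, -0.0]
contact_force: [0.1, 0.3, -0.1]
gripper_width: 0.997
grasp_force: 0.0
```

>>> move_arm --pt "0 0 1.5 0 0 0 1" --pt "0 0 1.5 0 0 0 1" --pt "0 0 1.2 0 0 0 1" --pt "0 0 1 0 0 0 1" --pt "0 0 0.7 0 0 0 1" --pt "0 0 0.7 0 0 0 1" --pt "0 0 0 0 0 0 1"

```text
time: 9.07
tool_pos: [0.5388, 0.0266, 0.1047]
tool_rot: [-0.001, 0.749, 0.662, -0.001]
contact_force: [-0.5, 0.6, -0.7]
gripper_width: 1.0
grasp_force: 0.0
```

>>> move_arm --pt "0 0 0 0 0 0 -1" --pt "0 0 0 0 0 0 -1" --pt "0 0 0 0 0 0 -1" --pt "0 0 0 0 0 0 -1" --pt "0 0 0 0 0 0 -1" --pt "0 0 0 0 0 0 -1" --pt "0 0 0 0 0 0 -1" --pt "0 0 0 0 0 0 -1"

```text
time: 9.73
tool_pos: [0.5406, 0.0266, 0.1076]
tool_rot: [0.001, 0.749, 0.662, 0.001]
contact_force: [0.2, -0.7, 5.2]
gripper_width: 0.468
grasp_force: 60.8
```

Run:
```python
from h import *
loc(.1); S=manip.grab_frame("scene"); print(manip.state()["joint_pos"])
cv2.imwrite("pics/s2.png",cv2.resize(S["img"][230:390,185:405],None,fx=3.6,fy=3.6,interpolation=2))
```

```text
{'time': 9.7333, 'tool_pos': [0.5406, 0.0266, 0.1076], 'tool_rot': [0.0009, 0.7492, 0.6623, 0.0008], 'contact_force': [0.1722, -0.6899, 5.2465], 'ft_torque': [-0.0247, -0.0207, -0.0033], 'gripper_width': 0.4685, 'grasp_force': 60.7902}
lock frame mm [ -0.6 -93.2 107.6] xdir deg 0.14 z [ 0.002 -0.    -1.   ]
[-8.83265278e-02 -1.41767650e-02  1.92996737e+00 -7.37194920e-05
  1.22360139e+00  3.47819941e-02]
```

View pics/s2.png

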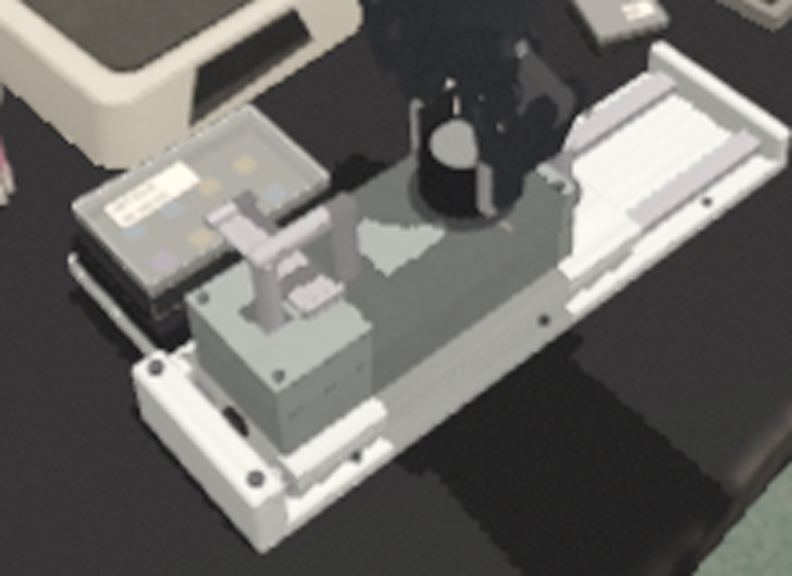

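```bash
cat >> h.py <<'E'
def bar():
    g=lambda n:cv2.cvtColor(n,cv2.COLOR_BGR2GRAY)
    S=manip.grab_frame("scene")["img"]
    try: t=np.load("tpl.npy")
    except OSError: t=g(S)[286:306,255:286]; np.save("tpl.npy",t)
    m=cv2.matchTemplate(g(S)[266:326,235:306],t,cv2.TM_CCOEFF_NORMED); _,v,_,p=cv2.minMaxLoc(m)
    s=manip.state(); print("bar shift px",p[0]-20,p[1]-20,round(v,2),"torque z",s["ft_torque"][2].round(3),"j6",s["joint_pos"][5].round(3),"F",s["contact_force"].round(1))
E
python3 -c "from h import *; bar()"
```

```text
bar shift px 0 0 1.0 torque z 0.012 j6 0.035 F [ 0.4 -0.5  5.3]
```

>>> move_arm --pt "0 0 -0.2 0 0 3 -1" --pt "0 0 0 0 0 3 -1" --pt "0 0 0 0 0 3 -1" --pt "0 0 0 0 0 3 -1" --pt "0 0 0 0 0 3 -1" --pt "0 0 0 0 0 3 -1" --pt "0 0 0 0 0 3 -1" --pt "0 0 0 0 0 3 -1" --pt "0 0 0 0 0 3 -1" --pt "0 0 0 0 0 3 -1"

```text
time: 10.67
tool_pos: [0.5399, 0.0269, 0.1076]
tool_rot: [0.0, 0.896, 0.445, 0.001]
contact_force: [2.8, 0.7, -1.7]
gripper_width: 0.471
grasp_force: 62.9
```

```bash
python3 -c "from h import *; bar();loc(.1)"
```

```text
bar shift px 0 0 1.0 torque z -0.07 j6 0.562 F [ 3.6  0.9 -2.3]
{'time': 10.7167, 'tool_pos': [0.5399, 0.0269, 0.1076], 'tool_rot': [0.0001, 0.896, 0.444, 0.0005], 'contact_force': [3.6371, 0.9329, -2.3274], 'ft_torque': [-0.0247, -0.6337, -0.0705], 'gripper_width': 0.4738, 'grasp_force': 62.8197}
lock frame mm [ -1.4 -93.1 107.6] xdir deg -30.1 z [ 0.001  0.    -1.   ]
```

>>> move_arm --pt "0 0 0 0 0 2 -1" --pt "0 0 0 0 0 2 -1" --pt "0 0 0 0 0 2 -1" --pt "0 0 0 0 0 2 -1" --pt "0 0 0 0 0 0 -1"

```text
time: 11.13
tool_pos: [0.5397, 0.027, 0.1076]
tool_rot: [-0.0, 0.924, 0.382, 0.0]
contact_force: [3.5, 1.9, -3.7]
gripper_width: 0.471
grasp_force: 62.8
```

```bash
python3 -c "from h import *; bar()"
```

```text
bar shift px 0 0 1.0 torque z -0.015 j6 0.697 F [ 4.1  2.6 -4. ]
```

>>> move_arm --pt "0 0 0 0 0 2 -1" --pt "0 0 0 0 0 2 -1" --pt "0 0 0 0 0 2 -1" --pt "0 0 0 0 0 2 -1" --pt "0 0 0 0 0 0 -1"

```text
time: 11.6
tool_pos: [0.5396, 0.0271, 0.1077]
tool_rot: [-0.0, 0.948, 0.317, 0.0]
contact_force: [4.0, 2.6, -5.0]
gripper_width: 0.472
grasp_force: 62.6
```

```bash
python3 -c "from h import *; bar()"
```

```text
bar shift px 0 0 1.0 torque z -0.025 j6 0.836 F [ 4.7  2.3 -6.1]
```

>>> move_arm --pt "0 0 0 0 0 2 -1" --pt "0 0 0 0 0 2 -1" --pt "0 0 0 0 0 2 -1" --pt "0 0 0 0 0 2 -1" --pt "0 0 0 0 0 0 -1"

```text
time: 12.07
tool_pos: [0.5395, 0.0272, 0.1077]
tool_rot: [-0.001, 0.968, 0.25, -0.0]
contact_force: [3.6, 3.2, -5.8]
gripper_width: 0.466
grasp_force: 62.6
```

```bash
python3 -c "from h import *; bar()"
```

```text
bar shift px 0 0 1.0 torque z -0.051 j6 0.976 F [ 4.2  4.1 -4.2]
```

>>> move_arm --pt "0 0 0 0 0 2 -1" --pt "0 0 0 0 0 2 -1" --pt "0 0 0 0 0 2 -1" --pt "0 0 0 0 0 0 -1"

```text
time: 12.45
tool_pos: [0.5394, 0.0274, 0.1077]
tool_rot: [-0.001, 0.98, 0.199, -0.0]
contact_force: [4.4, 4.0, -4.5]
gripper_width: 0.472
grasp_force: 62.6
```

```bash
python3 -c "from h import *; bar()"
```

```text
bar shift px 0 0 0.98 torque z -0.014 j6 1.08 F [ 4.2  4.8 -4.5]
```

>>> move_arm --pt "0 0 0 0 0 2 -1" --pt "0 0 0 0 0 2 -1" --pt "0 0 0 0 0 2 -1" --pt "0 0 0 0 0 0 -1"

```text
time: 12.83
tool_pos: [0.5394, 0.0275, 0.1077]
tool_rot: [-0.001, 0.989, 0.148, -0.0]
contact_force: [3.2, 3.1, -4.9]
gripper_width: 0.472
grasp_force: 62.7
```

```bash
python3 -c "from h import *; bar()"
```

```text
bar shift px -1 -3 0.69 torque z -0.06 j6 1.185 F [ 3.6  5.5 -4.8]
```

Run:
```python
from h import *
bar(); S=manip.grab_frame("scene")
cv2.imwrite("pics/s3.png",cv2.resize(S["img"][260:330,220:340],None,fx=6,fy=6,interpolation=2))
```

```text
bar shift px -1 -2 0.78 torque z -0.068 j6 1.185 F [ 4.3  4.1 -4.7]
```

View pics/s3.png

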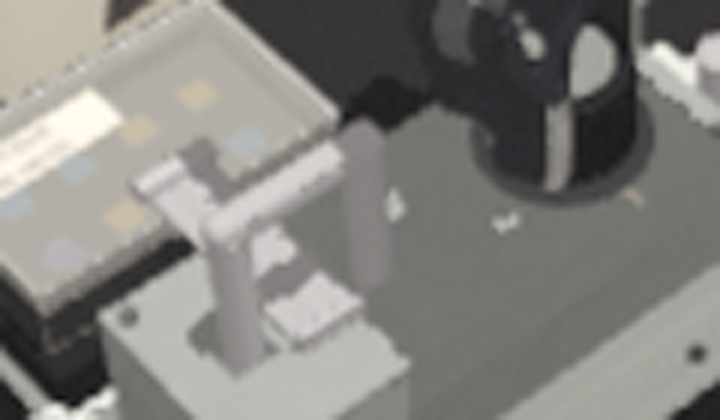

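>>> move_arm --pt "0 0 0 0 0 1.5 -1" --pt "0 0 0 0 0 1.5 -1" --pt "0 0 0 0 0 0 -1" --pt "0 0 0 0 0 0 -1"

```text
time: 13.32
tool_pos: [0.5393, 0.0276, 0.1077]
tool_rot: [-0.001, 0.992, 0.122, -0.0]
contact_force: [3.9, 4.9, -4.9]
gripper_width: 0.475
grasp_force: 62.7
```

Run:
```python
from h import *
bar(); bar(); S=manip.grab_frame("scene"); x=[.5522,.1193,-.129]
a=cv2.imread("pics/s2.png")
g=cv2.cvtColor(S["img"],cv2.COLOR_BGR2GRAY)
for h in (.04,.048):
  for y in (.028,0,-.028):
    w=Ro.from_euler('z',x[2]).apply([0,y,.082+h+.005])+[x[0],x[1],0]; c=S["mtx"]@(S["R"]@w+S["t"]); print(h,y,(c[:2]/c[2]).round(1))
```

```text
bar shift px -2 -2 0.73 torque z -0.014 j6 1.237 F [ 3.4  4.3 -4.1]
bar shift px -2 -2 0.74 torque z -0.094 j6 1.237 F [ 3.1  3.6 -5.4]
0.04 0.028 [254.5 301. ]
0.04 0 [269.1 292. ]
0.04 -0.028 [283.1 283.3]
0.048 0.028 [254.  297.6]
0.048 0 [268.7 288.6]
0.048 -0.028 [282.8 279.9]
```

>>> move_arm --pt "0 0 0 0 0 0 0.5" --pt "0 0 0 0 0 0 0.5" --pt "0 0 0 0 0 0 0.5" --pt "0 0 0 0 0 0 0.5" --pt "0 0 -1 0 0 0 0.5" --pt "0 0 -2 0 0 0 0.5" --pt "0 0 -3 0 0 0 0.5" --pt "0 0 -3 0 0 0 0.5" --pt "0 0 -2 0 0 0 0.5" --pt "0 0 0 0 0 0 0.5"

```text
time: 14.3
tool_pos: [0.5427, 0.0263, 0.2258]
tool_rot: [0.001, 0.993, 0.122, 0.005]
contact_force: [-0.2, 0.3, 1.2]
gripper_width: 0.752
grasp_force: 0.0
```

Run:
```python
from h import *
bar(); loc(.1); S=manip.grab_frame("scene")
n=cv2.resize(S["img"][260:330,220:330],None,fx=5,fy=5,interpolation=2)[:, :]
o=cv2.resize(cv2.imread("pics/s1.png"),None,fx=1/3.6,fy=1/3.6,interpolation=cv2.INTER_AREA)[30:100,35:145]
cv2.imwrite("pics/s4.png",np.vstack([n[:300],cv2.resize(o,None,fx=5,fy=5,interpolation=2)[:300]]))
```

```text
bar shift px -3 -1 0.69 torque z 0.044 j6 1.239 F [-0.8 -0.3  0. ]
{'time': 14.35, 'tool_pos': [0.5415, 0.0264, 0.2228], 'tool_rot': [0.0008, 0.9926, 0.1215, 0.0035], 'contact_force': [-0.8067, -0.2673, 0.0249], 'ft_torque': [0.0438, -0.0702, 0.044], 'gripper_width': 0.7487, 'grasp_force': 0.0}
lock frame mm [  0.3 -93.3 222.8] xdir deg -68.86 z [ 0.007 -0.001 -1.   ]
```

View pics/s4.png

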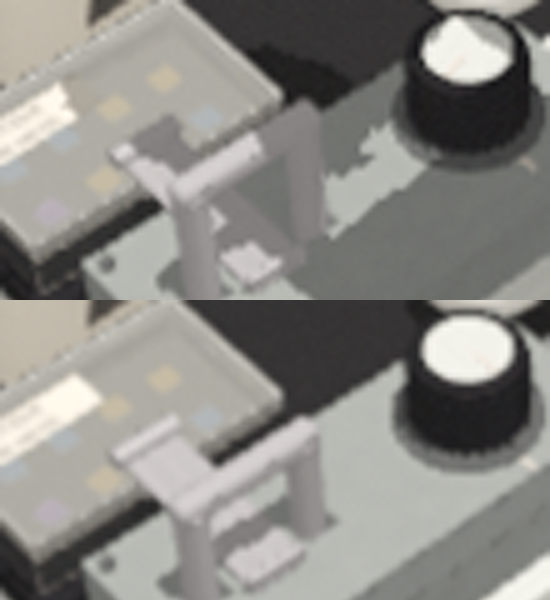

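>>> move_arm --pt "0 0 0 0 0 -5.75 0.1" --pt "0 0 0 0 0 -5.75 0.1" --pt "0 0 0 0 0 -5.75 0.1" --pt "0 0 0 0 0 -5.75 0.1" --pt "0 0 0 0 0 -5.75 0.1" --pt "0 0 0 0 0 -5.75 0.1" --pt "0 0 0 0 0 -5.75 0.1" --pt "0 0 0 0 0 -5.75 0.1" --pt "0 0 0 0 0 -5.75 0.1" --pt "0 0 0 0 0 -5.75 0.1" --pt "0 0 0 0 0 -5.75 0.1" --pt "0 0 0 0 0 -5.75 0.1" --pt "2 0 0 0 0 0 0.1" --pt "2.5 0 0 0 0 0 0.1" --pt "2.5 0 0 0 0 0 0.1" --pt "1.8 0 0 0 0 0 0.1" --pt "0.5 0 0 0 0 0 0.1" --pt "0 0 0 0 0 0 0.1"

```text
time: 15.9
tool_pos: [0.5502, 0.1198, 0.2165]
tool_rot: [-0.001, 0.749, 0.663, -0.001]
contact_force: [-0.0, -0.0, 0.3]
gripper_width: 0.55
grasp_force: 0.0
```

```bash
python3 -c "from h import *; loc(.1)"
```

```text
{'time': 15.9, 'tool_pos': [0.5502, 0.1198, 0.2165], 'tool_rot': [-0.0009, 0.7486, 0.663, -0.0013], 'contact_force': [-0.0288, -0.0416, 0.3352], 'ft_torque': [-0.043, -0.0416, -0.012], 'gripper_width': 0.5496, 'grasp_force': 0.0}
lock frame mm [ -2.8   0.4 216.5] xdir deg 0.25 z [-0.003 -0.    -1.   ]
```

>>> move_arm --pt "0 0.2 1 0 0 0 0.1" --pt "0 0 2 0 0 0 0.1" --pt "0 0 2 0 0 0 0.1" --pt "0 0 1.5 0 0 0 0.1" --pt "0 0 1 0 0 0 0.1" --pt "0 0 0.5 0 0 0 0.1" --pt "0 0 0.5 0 0 0 0.1" --pt "0 0 0 0 0 0 0.1"

```text
time: 16.57
tool_pos: [0.5528, 0.1182, 0.1325]
tool_rot: [-0.0, 0.749, 0.662, -0.0]
contact_force: [-0.0, 0.5, -0.6]
gripper_width: 0.551
grasp_force: 0.0
```

Run:
```python
from h import *
loc(.1); S=manip.grab_frame("scene")
cv2.imwrite("pics/s5.png",cv2.resize(S["img"][230:330,210:330],None,fx=6,fy=6,interpolation=2))
```

```text
{'time': 16.5667, 'tool_pos': [0.5528, 0.1182, 0.1325], 'tool_rot': [-0.0003, 0.7495, 0.662, -0.0005], 'contact_force': [-0.0236, 0.5381, -0.5552], 'ft_torque': [0.0229, 0.0476, 0.0166], 'gripper_width': 0.5509, 'grasp_force': 0.0}
lock frame mm [  0.   -0.8 132.5] xdir deg 0.1 z [-0.001 -0.    -1.   ]
```

View pics/s5.png

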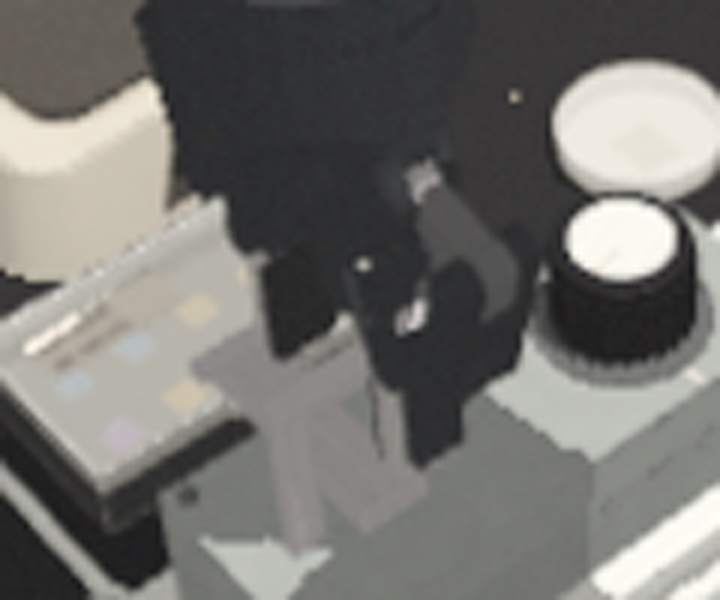

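>>> move_arm --pt "0 0 0 0 0 0 -1" --pt "0 0 0 0 0 0 -1" --pt "0 0 0 0 0 0 -1" --pt "0 0 0 0 0 0 -1" --pt "0 0 0 0 0 0 -1" --pt "0 0 0 0 0 0 -1" --pt "0 0 0 0 0 0 -1"

```text
time: 17.2
tool_pos: [0.5533, 0.1188, 0.1336]
tool_rot: [0.0, 0.749, 0.662, 0.0]
contact_force: [-0.2, 0.6, 0.7]
gripper_width: 0.101
grasp_force: 59.7
```

>>> move_arm --pt "0 0 -0.2 0 0 0 -1" --pt "0 0 -0.3 0 0 0 -1" --pt "0 0 -0.3 0 0 0 -1" --pt "0 0 -0.3 0 0 0 -1" --pt "0 0 -0.3 0 0 0 -1"

```text
time: 17.62
tool_pos: [0.5529, 0.1187, 0.1473]
tool_rot: [-0.0, 0.749, 0.662, -0.0]
contact_force: [0.3, 0.1, -2.0]
gripper_width: 0.1
grasp_force: 59.3
```

>>> move_arm --pt "0 0 -0.4 0 0 0 -1" --pt "0 0 -0.4 0 0 0 -1" --pt "0 0 -0.4 0 0 0 -1" --pt "0 0 -0.4 0 0 0 -1" --pt "0 0 -0.4 0 0 0 -1" --pt "0 0 -0.4 0 0 0 -1" --pt "0 0 -0.4 0 0 0 -1"

```text
time: 18.2
tool_pos: [0.5531, 0.1187, 0.1758]
tool_rot: [0.0, 0.749, 0.662, 0.0]
contact_force: [-0.1, 0.6, -0.6]
gripper_width: 0.1
grasp_force: 59.3
```

>>> move_arm --pt "0 0 -0.6 0 0 0 -1" --pt "0 0 -0.8 0 0 0 -1" --pt "0 0 -0.8 0 0 0 -1" --pt "0 0 -0.8 0 0 0 -1" --pt "0 0 -0.8 0 0 0 -1" --pt "0 0 -0.8 0 0 0 -1" --pt "0 0 -0.8 0 0 0 -1" --pt "0 0 -0.8 0 0 0 -1" --pt "0 0 -0.8 0 0 0 -1" --pt "0 0 -0.4 0 0 0 -1" --pt "0 0 0 0 0 0 -1" --pt "0 0 0 0 0 0 -1" --pt "0 0 0 0 0 0 -1" --pt "0 0 0 0 0 0 -1" --pt "0 0 0 0 0 0 -1" --pt "0 0 0 0 0 0 -1"

```text
time: 19.53
tool_pos: [0.5529, 0.1187, 0.2488]
tool_rot: [-0.0, 0.749, 0.662, -0.0]
contact_force: [0.5, -0.3, -1.3]
gripper_width: 0.099
grasp_force: 59.4
```

Run:
```python
from h import *
loc(.1); S=manip.grab_frame("scene")
cv2.imwrite("pics/s6.png",cv2.resize(S["img"][190:340,200:400],None,fx=4,fy=4,interpolation=2))
```

```text
{'time': 19.5333, 'tool_pos': [0.5529, 0.1187, 0.2488], 'tool_rot': [-0.0003, 0.7493, 0.6623, -0.0004], 'contact_force': [0.5397, -0.3034, -1.3326], 'ft_torque': [-0.009, -0.0144, -0.0147], 'gripper_width': 0.0993, 'grasp_force': 59.3536}
lock frame mm [ -0.   -0.3 248.8] xdir deg 0.13 z [-0.001 -0.    -1.   ]
```

View pics/s6.png

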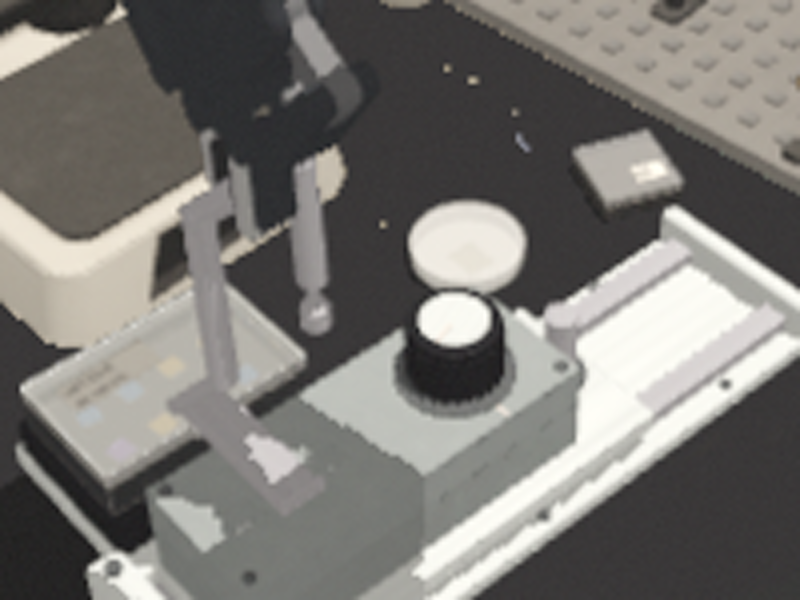

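The picture shows the shackle upright in the jaws, with its legs (feet near crop pixels 225,385 and 315,320) clear of the lock. The carriage is still home and the bystanders look untouched, so I am handing in.

```bash
python3 -c "from plant import manip; print(manip.job_done())"
```

```text
the job is handed in; nothing more can be done
None
```

I handed the job in at about 19.5 s, verdict not shown: the carriage is home, the dial clicked and the shackle sprang up untouched, and the gripper holds the shackle upright and still, its legs about 8 cm clear of the lock.

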